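# Unclip the stamp heads and put them back in their row

## Task

Class is over: free the blue and the yellow stamp head from the press bed by pinching each one's two sprung tabs and lifting it out, never forcing it, and stand them in the row on the ware shelf, square, upright and on the shelf's centre line. The blue head goes in the gap between the black and white heads, the yellow one at the end of the row next to the black head, on the side away from the white one, no more than 15 mm from it. Leave the black and white heads and everything else where they are.

Things in the scene. Friction and masses are not known exactly. Their poses are not given: they have to be found in the camera images.
- dock: Press bed: grey plate 110 (x) x 250 (y) x 12 mm, fixed, two steel pockets at x = 0, y = +42 and -42 mm: floor at z = 12 mm, walls up to z = 32 mm, 76 (x) x 56 (y) mm outside. Guide posts 16 mm thick, up to z = 112 mm, at y = +110 and -110 mm. Origin: centre of its underside, on the table. A head sits in each pocket, 1.5 mm play, axes along the bed's; blue in either one.
- board: Low wooden ware shelf, 120 (x) x 300 (y) mm, top 60 mm above the table, fixed. Origin under its centre at table height; the row runs along its y axis.
- row (a point): Centre of the ware shelf's top surface, axes as the shelf; the row's centre line is its y axis. The black and white heads stand on this line, about 54 mm to either side of this point (centres about 108 mm apart); either may be on either side.
- blue_mid (a point): Blue stamp head: upright block 26 (x) x 44 (y) mm, 68 mm high, terracotta striped relief on top. Starts snapped into a pocket of the press bed. A sprung tab on its +x and one on its -x side: 50 mm over both tabs, 36 mm when pinched; pinch at 50 mm above the underside with about 20 N, lift straight up still pinched. More at its tab joints. The point is its centre, 34 mm above its underside; z up. 
- yellow_mid (a point): Yellow stamp head: upright block 26 (x) x 44 (y) mm, 68 mm high, terracotta dotted relief on top. Starts snapped into a pocket of the press bed. A sprung tab on its +x and one on its -x side: 50 mm over both tabs, 36 mm when pinched; pinch at 50 mm above the underside with about 20 N, lift straight up still pinched. More at its tab joints. The point is its centre, 34 mm above its underside; z up. 
- white_mid (a point): White stamp head: upright block 26 (x) x 44 (y) mm, 68 mm high, terracotta dotted relief on top. Same shape, rigid tabs, 50 mm over the tabs in x. Stands in the row on the shelf; leave it there. The point is its centre, 34 mm above its underside; z up. 
- black_mid (a point): Black stamp head: upright block 26 (x) x 44 (y) mm, 68 mm high, terracotta striped relief on top. Same shape, rigid tabs, 50 mm over the tabs in x. Stands in the row on the shelf; leave it there. The point is its centre, 34 mm above its underside; z up. 
- blue_tab1 (a joint): Tab on the +x side of the blue head, 24 mm wide; its ribbed pad spans 34 to 62 mm above the head's underside. 0 = sprung out, 0.007 m = pinched home; 3 N starts it, 6.5 N holds it home, it springs back when let go. A lug at its foot hooks under the pocket's lip until pushed in 4 mm; pinch both tabs home.
- blue_tab2 (a joint): Tab on the -x side of the blue head, 24 mm wide; its ribbed pad spans 34 to 62 mm above the head's underside. 0 = sprung out, 0.007 m = pinched home; 3 N starts it, 6.5 N holds it home, it springs back when let go. A lug at its foot hooks under the pocket's lip until pushed in 4 mm; pinch both tabs home.
- yellow_tab1 (a joint): Tab on the +x side of the yellow head, 24 mm wide; its ribbed pad spans 34 to 62 mm above the head's underside. 0 = sprung out, 0.007 m = pinched home; 3 N starts it, 6.5 N holds it home, it springs back when let go. A lug at its foot hooks under the pocket's lip until pushed in 4 mm; pinch both tabs home.
- yellow_tab2 (a joint): Tab on the -x side of the yellow head, 24 mm wide; its ribbed pad spans 34 to 62 mm above the head's underside. 0 = sprung out, 0.007 m = pinched home; 3 N starts it, 6.5 N holds it home, it springs back when let go. A lug at its foot hooks under the pocket's lip until pushed in 4 mm; pinch both tabs home.
- cup_mid (a point): Bystander: small dark cup, 62 mm across, 55 mm high; the point is half-way up its body, on its middle axis. Leave alone.
- crock_mid (a point): Bystander: white and blue pot of brushes and tools, 72 mm across, pot 105 mm high, brushes up to 215 mm high; the point is half-way up its body, on its middle axis. Leave alone.
- bowl_mid (a point): Bystander: green bowl, 150 mm across, 75 mm high; the point is half-way up its body, on its middle axis. Leave alone.
- pots_mid (a point): Bystander: stack of upturned terracotta pots, 128 mm across, 150 mm high; the point is half-way up its body, on its middle axis. Leave alone.
- tub_mid (a point): Bystander: white jar with blue lid, 84 mm across, 70 mm high; the point is half-way up its body, on its middle axis. Leave alone.
- stamp_mid (a point): Bystander: small terracotta hand stamp, 40 mm across, 42 mm high; the point is half-way up its body, on its middle axis. Leave alone.
- soap_mid (a point): Bystander: yellow soap box, 55 x 35 x 25 mm; the point is half-way up its body, on its middle axis. Leave alone.

How it is judged:
By the outcome, as a careful person would: the job done as asked, in the order asked, and still so for the second after the job is handed in, with the robot touching nothing.
It also fails if it takes over 72 s, if anything falls off the work surface, if the arm or the gripper's body presses on something with over 40 N, if the wrist force passes 120 N, or if a joint passes its speed limit or range.

## Robot

A 7-joint arm with a two-finger parallel gripper is mounted at the origin on the work surface. World frame = base frame: x ahead of the robot, y to its left, z up, the work surface at z = 0. Lengths are in mm, angles in rad, forces in N, time in s.
With the tool pointing down it reaches from about 400 to 875 mm from the base axis. Payload 4.4 kg.
Tool frame: the origin (TCP) lies where the fingers leave the gripper's body, on its centre line; the fingertips stand 73 mm ahead of it and the grasp point (between the pads) lies 54 mm ahead of it; z points along the fingers, y is the line along which they close (so a half turn about z gives the same grasp; the last joint's range is limited). The gripper opens to 85 mm and grips with 20 to 120 N. Pads are 22 mm wide; open, the fingers measure 114 mm over their backs; the gripper's body (76 mm by 85 mm) begins 54 mm behind the grasp point. The pads swing forward as they close: fully open they stand 13 mm farther back than shut.
Start: joints at [1.103, 0.628, 0.038, 1.517, -0.027, 0.996, -0.02], TCP at [254.225, -598.236, 303.913] pointing down, gripper open.
Joint ranges: [-3.06, 3.06], [-0.37, 2.12], [-1.25, 1.32], [0.18, 2.47], [-1.1, 4.24], [0.23, 1.98], [-2.94, 2.94]. Speed limits (rad/s): [2.57, 2.57, 3.14, 3.14, 3.14, 3.14, 3.14].

## Interface

Orientations are given as [roll, pitch, yaw] about the fixed x, y, z axes, in that order (R = Rz(yaw) Ry(pitch) Rx(roll)).
In Python, from cell import ctrl gives the robot as it stands.
- The arm moves only by the tool send_rows, never from a script. Its argument "rows" is a list that holds one entry, the list of rows, each a list of 6 numbers: the shift along the tool's x, y, z in cm, then the turn, a rotation vector about the tool's x, y, z in rad. In form: [[[tx, ty, tz, wx, wy, wz], ...]]. A call has 1 to 10 rows; each row is the pose to reach, as a shift and turn from the pose commanded when the call began, along the tool's axes at that moment; what a row does not reach only later rows make up. A row lasts 1/10 s, in which the tool goes at most 50 mm and 8.59 degrees, less where a joint would pass 70% of its speed; a pose out of reach is approached as far as the arm can. A call with a gripper value outside its range is refused whole. "grip" is the closure in counts, from 0 (fully open) to 255 (shut), set as the call begins (left out, the last holds). The fingers move at their own pace and stop on an object; the grip force is fixed at half the most. Time passes only in rows, so rows that repeat a pose let the fingers close. It gives the time, the measured TCP pose, the force, the opening and the grip force at its end, in the units of the state.
- ctrl.read_state(): the state, without advancing time (a new reading comes with each control period).
- ctrl.get_image(name): name is "scene" or "side" or "wrist"; returns a dict with "pixels" (400x640x3 uint8, red, green, blue), "fx", "fy", "cx", "cy" (pixels), "extrinsics" (4x4, takes a point from camera to world coordinates); the wrist camera has in their place "mount" (4x4, takes a point from camera to tool coordinates, whose origin is the TCP and whose axes are the flange's). Camera axes: x right, y up, looking along -z (the intrinsics and any distortion apply to the point x, -y, -z); pixel columns grow to the right and rows downward; lengths in mm; the calibration is good to about 2 mm. A picture is of the moment at which its call begins: read the wrist's pose just before it. There is no depth.
- ctrl.finish_job(): hands the job in; it is judged then, once.
The state is a dict: "clock": time; "qpos": joint angles; "qd": joint speeds; "tau": joint torques, N m; "eef_pos": TCP position; "tool_rot": TCP orientation; "force": force on the tool from outside, world axes, zero at the start; "torque": the same for the moment, N m; "width": finger opening in mm; "gripper_force": force on a finger pad.
Only numpy, scipy, OpenCV 4.12 (cv2) and the standard library are available. Lean on these libraries where they do the work, as an engineer would, in place of code of your own. Each camera call takes 0.05 s, during which the arm holds its last target. There are 200 camera calls.

## Working session

There is one attempt and no reset: what is moved stays moved. The work goes in short steps, Python scripts to look and compute and a tool call to move; the robot and the scene stay as the last step left them, time stands still between calls to the robot, and variables do not carry over. Pictures are saved under pics/ and viewed, at most 10 in all, crops included, and the job is handed in when it is done.

Besides the shell and the picture viewer there is one more tool, called after "Emit:" as name(argument=value, ...), one argument or row to a line, values as JSON. send_rows: Moves the arm, as the interface text tells. Its arguments: {"type":"object","properties":{"rows":{"type":"array","items":{"type":"array","items":{"type":"array","items":{"type":"number"}}}},"grip":{"type":"number"}},"required":["rows"]}

```bash
mkdir -p pics; python3 - <<'E'
from cell import ctrl
import cv2,numpy as np
np.set_printoptions(precision=4,suppress=True)
print(ctrl.read_state())
for n in("scene","side"):
    d=ctrl.get_image(n);cv2.imwrite(f"pics/{n}0.png",d["pixels"][:,:,::-1])
    print(n,d["fx"],d["fy"],d["cx"],d["cy"],np.array(d["extrinsics"]),[k for k in d])
d=ctrl.get_image("wrist");print(np.array(d["mount"]),d["fx"],d["cx"],d["cy"])
E
```

```text
{'clock': 0.0, 'qpos': array([ 1.1032,  0.6293,  0.0384,  1.5184, -0.027 ,  0.9963, -0.02  ]), 'qd': array([ 0.0002, -0.0012, -0.0004, -0.0003, -0.0014, -0.0005, -0.0021]), 'tau': array([ -0.0001, -56.3404,   1.2263, -19.3449,   0.0111,   0.0106,
         0.    ]), 'eef_pos': array([ 254.0457, -597.7757,  302.9935]), 'tool_rot': array([-3.1397,  0.0001,  0.4018]), 'force': array([ 0.8964, -0.4576,  0.4488]), 'torque': array([0.0402, 0.0198, 0.0194]), 'gripper_force': 0.0, 'width': 85.20176888625593}
scene 362.9922039263957 362.9922039263957 315.9992350932054 195.88174245443645 [[ -0.2456  -0.8444   0.4761 985.6225]
 [  0.9694  -0.2119   0.1243 124.2606]
 [ -0.0041   0.492    0.8706 835.8612]
 [  0.       0.       0.       1.    ]] ['pixels', 'fx', 'fy', 'cx', 'cy', 'extrinsics']
side 420.9440400417303 420.9440400417303 322.7679970842376 208.54170311365556 [[   0.6979    0.3531   -0.6231   40.1483]
 [  -0.7159    0.3663   -0.5944 -528.1872]
 [   0.0184    0.8609    0.5084  564.8194]
 [   0.        0.        0.        1.    ]] ['pixels', 'fx', 'fy', 'cx', 'cy', 'extrinsics']
[[  0.0009   0.9579   0.2871  72.9849]
 [  1.      -0.0007  -0.0008   0.4213]
 [ -0.0005   0.2871  -0.9579 -70.888 ]
 [  0.       0.       0.       1.    ]] 286.88412205555227 315.11259603726376 194.5283815079315
```

View pics/scene0.png

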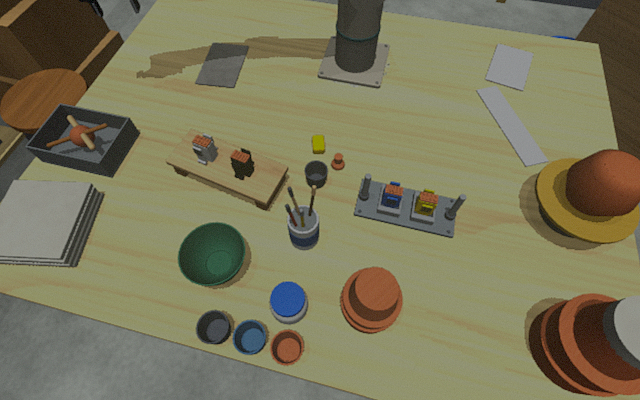

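View pics/side0.png

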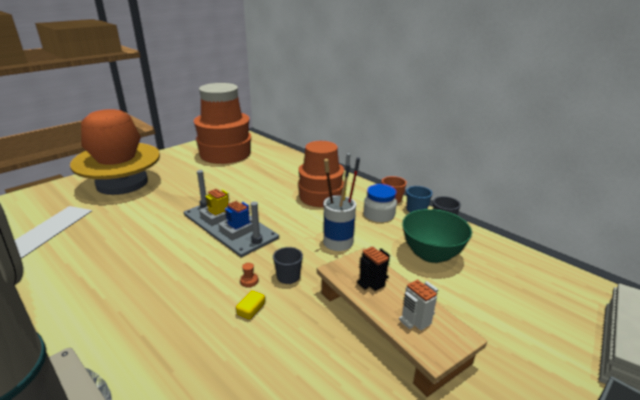

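```bash
cat > h.py <<'E'
from cell import ctrl
import cv2,numpy as np
from scipy.spatial.transform import Rotation as R
np.set_printoptions(precision=3,suppress=True)
def cam(n):
    s=ctrl.read_state(); d=ctrl.get_image(n)
    if n=="wrist":
        T=np.eye(4);T[:3,:3]=R.from_euler('xyz',s["tool_rot"]).as_matrix();T[:3,3]=s["eef_pos"]
        d["extrinsics"]=T@np.array(d["mount"])
    d["extrinsics"]=np.array(d["extrinsics"]);return d
def unproj(d,uv,z):
    uv=np.atleast_2d(uv).astype(float);E=d["extrinsics"]
    r=np.c_[(uv[:,0]-d["cx"])/d["fx"],-(uv[:,1]-d["cy"])/d["fy"],-np.ones(len(uv))]@E[:3,:3].T
    return E[:3,3]+r*((z-E[2,3])/r[:,2])[:,None]
def proj(d,P):
    E=d["extrinsics"];p=(np.atleast_2d(P)-E[:3,3])@E[:3,:3]
    return np.c_[d["cx"]-d["fx"]*p[:,0]/p[:,2],d["cy"]+d["fy"]*p[:,1]/p[:,2]]
def box(yaw,c,ox,oy,zs):
    "world corners of rectangle set about c with offsets"
    c=np.array(c[:2]);A=np.array([[np.cos(yaw),-np.sin(yaw)],[np.sin(yaw),np.cos(yaw)]])
    return np.array([[*(c+A@[x,y]),z] for x,y in zip(ox,oy) for z in [zs]])
def delta(pos,rpy):
    "shift in cm and rotvec from now to target in tool axes"
    s=ctrl.read_state();R0=R.from_euler('xyz',s["tool_rot"])
    return R0.inv().apply(np.array(pos)-s["eef_pos"])/10,(R0.inv()*R.from_euler('xyz',rpy)).as_rotvec()
E
python3 - <<'E'
from h import *
s=cam("scene")
for n,uv,z in[("blue",(394,189),80),("yel",(428,196),80),("black",(242,155),128),("white",(205,141),128),("crock",(305,225),80),("cup",(316,166),55)]:
    print(n,unproj(s,uv,z))
im=s["pixels"][:,:,::-1]
a=cv2.resize(im[165:245,345:475],None,fx=6,fy=6,interpolation=cv2.INTER_CUBIC)[:,:780]
b=cv2.resize(im[125:215,160:295],None,fx=5.7,fy=5.7,interpolation=cv2.INTER_CUBIC)
cv2.imwrite("pics/a.png",a);print(a.shape,b.shape)
E
```

```text
blue [[507.909 194.346  80.   ]]
yel [[507.489 275.797  80.   ]]
black [[ 532.64  -176.349  128.   ]]
white [[ 514.883 -278.947  128.   ]]
crock [[652.595  10.69   80.   ]]
cup [[472.37   -9.118  55.   ]]
(480, 780, 3) (513, 770, 3)
```

```bash
python3 - <<'E'
from h import *
print(delta([524,-227,330],[np.pi,0,1.40]))
E
```

```text
(array([ 39.349, -23.59 ,  -2.639]), array([-0.001, -0.001, -0.998]))
```

View pics/a.png

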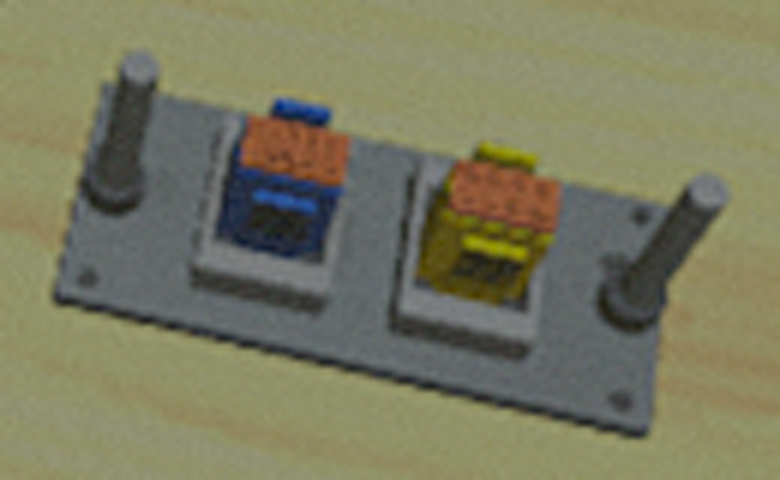

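The crop shows blue (top at crop 293,147) in the −y pocket and yellow (500,195) in the +y pocket, with a guide post at each end. I'm moving over the shelf for a wrist view.

Emit:
send_rows(
  rows=[
    [[4,-2.4,-0.3,0,0,-0.1],[8,-4.8,-0.6,0,0,-0.2],[12,-7.2,-0.8,0,0,-0.3],[16,-9.6,-1.0,0,0,-0.4],[20,-12,-1.3,0,0,-0.5],[24,-14.4,-1.6,0,0,-0.6],[28,-16.8,-1.9,0,0,-0.7],[32,-19.2,-2.1,0,0,-0.8],[36,-21.6,-2.4,0,0,-0.9],[39.3,-23.6,-2.6,0,0,-1.0]],
  ],
  grip=0,
)

```text
clock: 1.2
eef_pos: [525.0, -224.7, 330.2]
tool_rot: [3.141, -0.001, 1.408]
force: [0.3, -0.7, 1.0]
width: 85.3
gripper_force: 0.0
```

Emit:
send_rows(
  rows=[
    [[0,0,0,0,0,0],[0,0,0,0,0,0],[0,0,0,0,0,0]],
  ],
)

```text
clock: 1.5
eef_pos: [522.7, -228.8, 329.6]
tool_rot: [-3.14, 0.001, 1.399]
force: [-0.2, 0.1, 0.8]
width: 85.3
gripper_force: 0.0
```

```bash
python3 - <<'E'
from h import *
import pickle
d=cam("wrist");s=ctrl.read_state();print(s["clock"],s["eef_pos"],s["tool_rot"],s["qpos"])
pickle.dump(d,open("w1.pkl","wb"))
cv2.imwrite("pics/w1.png",cv2.resize(d["pixels"][:,:,::-1],(800,500),interpolation=cv2.INTER_CUBIC))
E
```

```text
1.55 [ 522.576 -229.046  329.659] [-3.141  0.001  1.399] [ 0.535  0.494 -0.259  1.707  0.15   0.96   0.046]
```

View pics/w1.png

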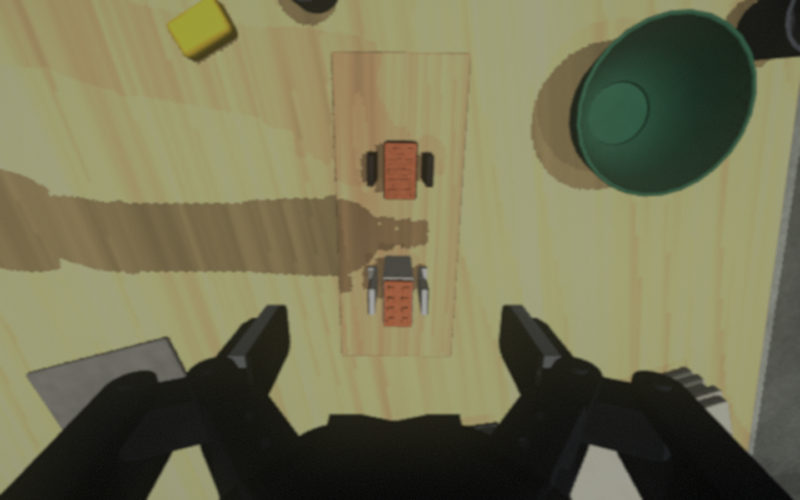

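The wrist view shows the shelf corners at about (332,52), (469,53), (450,356) and (342,355). The black top is at (400,170), the white top at (398,303), and the gap between them is empty.

```bash
cat >> h.py <<'E'
def tops(d,z,amin=150):
    hsv=cv2.cvtColor(d["pixels"],cv2.COLOR_RGB2HSV)
    m=((hsv[...,0]<14)&(hsv[...,1]>120)&(hsv[...,2]>60)).astype(np.uint8)
    m=cv2.morphologyEx(m,cv2.MORPH_CLOSE,np.ones((3,3)))
    out=[]
    for c in cv2.findContours(m,cv2.RETR_EXTERNAL,cv2.CHAIN_APPROX_NONE)[0]:
        if cv2.contourArea(c)<amin: continue
        w=unproj(d,c[:,0],z)[:,:2].astype(np.float32)
        (cx,cy),(a,b),an=cv2.minAreaRect(w)
        M=cv2.moments(c);cen=unproj(d,[M["m10"]/M["m00"],M["m01"]/M["m00"]],z)[0]
        if max(a,b)<80: out.append((cen[:2],(cx,cy),(a,b),an,c[:,0].mean(0)))
    return out
E
python3 - <<'E'
from h import *
import pickle
d=pickle.load(open("w1.pkl","rb"))
for t in tops(d,128): print(*t)
g=cv2.cvtColor(d["pixels"],cv2.COLOR_RGB2GRAY)
c=np.array([[332,52],[469,53],[450,356],[342,355]],np.float32)/1.25
c2=cv2.cornerSubPix(g,c.reshape(-1,1,2).copy(),(5,5),(-1,-1),(3,50,.01))[:,0]
print(c2-c); 
for q in(c,c2):
    w=unproj(d,q,60)[:,:2];print(w,w.mean(0));
    e=w[0]+w[1]-w[2]-w[3];f=w[1]-w[0]+w[2]-w[3];print(np.arctan2(e[1],e[0])-np.pi/2,np.arctan2(f[1],f[0]),np.hypot(*e)/2,np.hypot(*f)/2)
E
```

```text
[ 514.834 -289.939] (514.9738159179688, -290.4898376464844) (40.40398025512695, 22.690519332885742) 79.7492904663086 [317.679 242.339]
[ 534.958 -182.12 ] (535.2620849609375, -182.59596252441406) (41.372806549072266, 24.218996047973633) 79.74932098388672 [319.622 135.83 ]
[[-1.565 -0.125]
 [ 0.348 -0.879]
 [ 0.703 -0.086]
 [-1.849 -1.426]]
[[ 494.497  -81.212]
 [ 609.723 -101.861]
 [ 556.251 -395.965]
 [ 439.911 -374.632]] [ 525.096 -238.417]
-0.18188846198913255 -0.17934977176242617 298.6895965513561 117.6707445273376
[[ 492.877  -80.81 ]
 [ 610.182 -101.083]
 [ 557.217 -395.994]
 [ 437.896 -372.005]] [ 524.543 -237.473]
-0.18213458184603204 -0.1849131081979567 297.9821718430735 120.36514708376909
```

Emit:
send_rows(
  rows=[
    [[4.5,-0.9,0,0,0,-0.02],[9.1,-1.9,0,0,0,-0.04],[13.6,-2.8,0,0,0,-0.06],[18.2,-3.8,0,0,0,-0.08],[22.7,-4.7,0.5,0,0,-0.1],[27.3,-5.7,1.5,0,0,-0.12],[31.8,-6.6,2.5,0,0,-0.14],[36.4,-7.5,3.5,0,0,-0.16],[41.0,-8.5,4.3,0,0,-0.17],[45.5,-9.4,4.8,0,0,-0.17]],
  ],
)

```text
clock: 2.55
eef_pos: [507.6, 236.9, 281.2]
tool_rot: [-3.141, 0.001, 1.569]
force: [2.0, 0.2, -0.4]
width: 85.6
gripper_force: 0.0
```

Emit:
send_rows(
  rows=[
    [[0,0,0,0,0,0],[0,0,0,0,0,0],[0,0,0,0,0,0],[0,0,0,0,0,0]],
  ],
)

```text
clock: 2.95
eef_pos: [508.3, 234.6, 282.0]
tool_rot: [3.141, 0.001, 1.568]
force: [-0.3, 0.4, -0.1]
width: 85.5
gripper_force: 0.0
```

```bash
python3 - <<'E'
from h import *
import pickle
d=cam("wrist");s=ctrl.read_state();print(s["clock"],s["eef_pos"],s["tool_rot"],s["qpos"])
pickle.dump(d,open("w2.pkl","wb"))
cv2.imwrite("pics/w2.png",cv2.resize(d["pixels"][:,:,::-1],(800,500),interpolation=cv2.INTER_CUBIC))
for t in tops(d,80): print(*t)
E
```

```text
3.0 [508.183 234.861 282.106] [3.141 0.001 1.568] [-0.263  0.541 -0.333  1.791  0.228  0.847 -0.707]
[435.373  88.377] (436.25885009765625, 85.89189147949219) (48.98344802856445, 27.225431442260742) 82.55876159667969 [250.418 311.099]
[508.047 194.935] (507.5869445800781, 194.52774047851562) (40.84544372558594, 23.209444046020508) 88.65853881835938 [314.73  222.829]
[508.707 277.891] (509.10040283203125, 277.58782958984375) (40.10541915893555, 23.723934173583984) 89.18832397460938 [315.336 140.57 ]
```

View pics/w2.png

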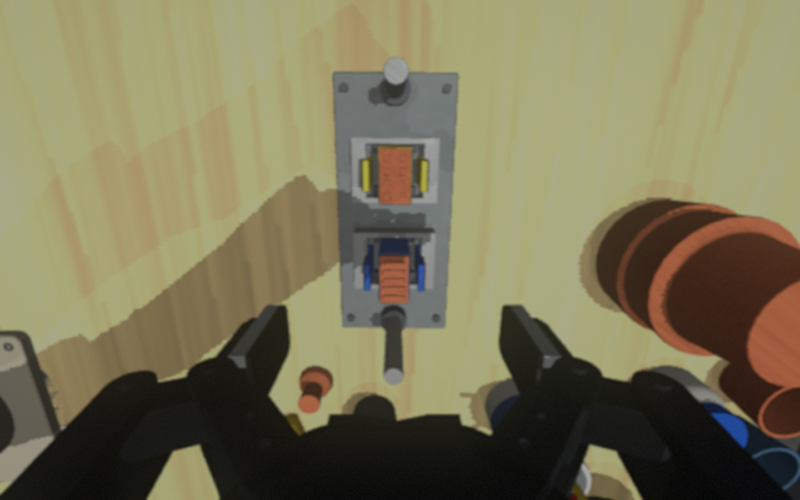

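The wrist view shows plate corners at (334,73), (458,73), (444,327) and (343,327), yellow on top at (395,175) and blue at (394,278). I'll refine the bed yaw and work out the approach.

```bash
python3 - <<'E'
from h import *
import pickle
d=pickle.load(open("w2.pkl","rb"))
g=cv2.cvtColor(d["pixels"],cv2.COLOR_RGB2GRAY)
c=np.array([[334,73],[458,73],[444,327],[343,327]],np.float32)/1.25
c2=cv2.cornerSubPix(g,c.reshape(-1,1,2).copy(),(4,4),(-1,-1),(3,50,.01))[:,0]
print(c2-c)
for q in(c,c2):
    w=unproj(d,q,12)[:,:2];print(w.mean(0))
    e=w[0]+w[1]-w[2]-w[3];f=w[1]-w[0]+w[2]-w[3];print(np.arctan2(e[1],e[0])-np.pi/2,np.arctan2(f[1],f[0]),np.hypot(*e)/2,np.hypot(*f)/2)
s=ctrl.read_state();print(delta([508.1,194.8,200],[np.pi,0,np.pi/2-.008]))
E
```

```text
[[-1.016 -1.497]
 [-0.39  -0.699]
 [ 0.147  0.307]
 [-0.838 -0.288]]
[509.366 234.862]
-0.01102639836038466 -0.002271453998735987 247.94992134547226 107.79549729129853
[508.774 235.4  ]
-0.009774539175929409 -0.01000714692844674 249.0486193615189 108.74205922949048
(array([-3.999, -0.002,  8.214]), array([0.   , 0.001, 0.005]))
```

Emit:
send_rows(
  rows=[
    [[-1.4,0,1,0,0,0.006],[-2.8,0,3,0,0,0.006],[-4.07,0.02,6,0,0,0.006],[-4.07,0.02,9,0,0,0.006],[-4.07,0.02,11.5,0,0,0.006],[-4.07,0.02,13.5,0,0,0.006],[-4.07,0.02,15,0,0,0.006],[-4.07,0.02,16,0,0,0.006],[-4.07,0.02,16.5,0,0,0.006],[-4.07,0.02,16.5,0,0,0.006]],
  ],
)

```text
clock: 4.0
eef_pos: [507.9, 195.8, 116.8]
tool_rot: [-3.141, 0.0, 1.565]
force: [-0.3, 0.1, 0.4]
width: 85.5
gripper_force: 0.0
```

Emit:
send_rows(
  rows=[
    [[0,0,0,0,0,0],[0,0,0,0,0,0]],
  ],
  grip=80,
)

```text
clock: 4.2
eef_pos: [508.3, 196.4, 117.7]
tool_rot: [3.14, -0.001, 1.566]
force: [-0.1, 0.2, -0.4]
width: 59.5
gripper_force: 0.0
```

Emit:
send_rows(
  rows=[
    [[0,0,0,0,0,0],[0,0,0,0,0,0],[0,0,0,0,0,0],[0,0,0,0,0,0],[0,0,0,0,0,0]],
  ],
  grip=155,
)

```text
clock: 4.7
eef_pos: [508.1, 196.6, 118.3]
tool_rot: [3.14, -0.0, 1.566]
force: [-0.8, -0.9, 9.0]
width: 34.1
gripper_force: 22.3
```

Emit:
send_rows(
  rows=[
    [[0,0,0,0,0,0],[0,0,0,0,0,0],[0,0,-0.3,0,0,0],[0,0,-0.6,0,0,0],[0,0,-1.0,0,0,0]],
  ],
  grip=160,
)

```text
clock: 5.2
eef_pos: [507.5, 196.1, 126.8]
tool_rot: [-3.141, 0.0, 1.566]
force: [0.3, 0.7, -2.4]
width: 32.7
gripper_force: 33.5
```

Emit:
send_rows(
  rows=[
    [[0,0,-0.5,0,0,0],[0,0,-1.2,0,0,0],[0,0,-2.2,0,0,0],[0,0,-3.7,0,0,0],[0,0,-5.7,0,0,0],[0,0,-8.2,0,0,0],[0,0,-10.7,0,0,0],[0,0,-13,0,0,0],[0,0,-14.5,0,0,0],[0,0,-15,0,0,0]],
  ],
)

```text
clock: 6.2
eef_pos: [508.4, 196.6, 279.3]
tool_rot: [3.138, -0.001, 1.566]
force: [-0.7, -1.0, -2.5]
width: 32.7
gripper_force: 33.5
```

```bash
python3 - <<'E'
from h import *
import pickle
d=cam("wrist");s=ctrl.read_state();print(s["clock"],s["eef_pos"],s["tool_rot"],s["force"],s["width"],s["gripper_force"])
pickle.dump(d,open("w3.pkl","wb"))
cv2.imwrite("pics/w3.png",cv2.resize(d["pixels"][:,:,::-1],(800,500),interpolation=cv2.INTER_CUBIC))
print(delta([525,-236.5,282],[np.pi,0,np.pi/2-.183]))
E
```

```text
6.25 [508.265 196.51  278.961] [ 3.139 -0.001  1.566] [-0.528  0.5   -1.53 ] 32.672591912335214 33.54206085205078
(array([-43.291,   1.896,  -0.346]), array([ 0.003, -0.001,  0.178]))
```

View pics/w3.png

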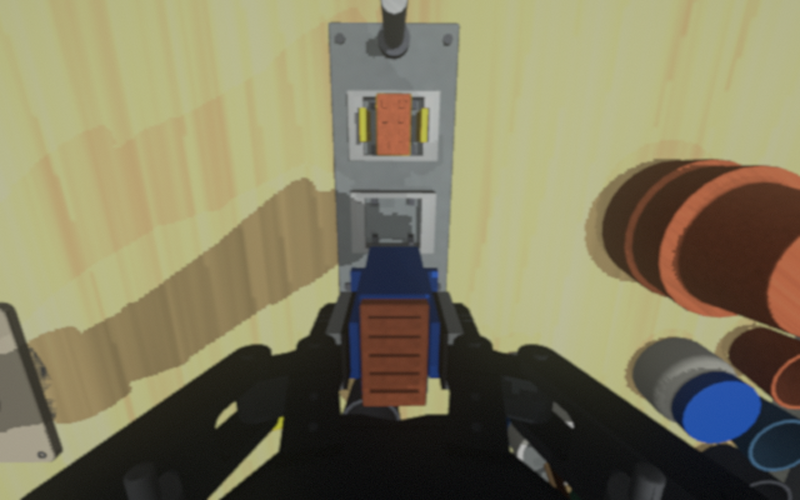

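Blue is out of its pocket, held square between the fingers, with its top at about (395,352). Next I'll measure where it sits in the gripper.

```bash
python3 - <<'E'
from h import *
import pickle
d=pickle.load(open("w3.pkl","rb"))
tz=ctrl.read_state()["eef_pos"][2]
hsv=cv2.cvtColor(d["pixels"],cv2.COLOR_RGB2HSV)
print(hsv[290,315],hsv[260,315])
for t in tops(d,80): print("dock",*t)
m=((hsv[...,0]<14)|(hsv[...,0]>172))&(hsv[...,1]>90)&(hsv[...,2]>35)
m[:235]=0;m[:,:280]=0;m[:,350:]=0
c=max(cv2.findContours(cv2.morphologyEx(m.astype(np.uint8),cv2.MORPH_CLOSE,np.ones((7,7))),0,cv2.CHAIN_APPROX_NONE)[0],key=cv2.contourArea)
print(cv2.boundingRect(c))
T=np.eye(4);s=ctrl.read_state()
for h in(-40,-36,-32):
    w=unproj(d,c[:,0],tz+h);(cx,cy),(a,b),an=cv2.minAreaRect(w[:,:2].astype(np.float32))
    print(h,(cx,cy),(a,b),an,R.from_euler('xyz',s["tool_rot"]).inv().apply(np.array([cx,cy,tz+h])-s["eef_pos"]))
E
```

```text
[  9 157 104] [  9 151 105]
dock [860.241  57.517] (855.9677124023438, 63.108856201171875) (24.861459732055664, 79.61778259277344) 17.780595779418945 [631.619 298.353]
dock [508.733 277.537] (508.9906921386719, 277.0844421386719) (40.96303939819336, 24.072362899780273) 88.9510498046875 [314.148  99.056]
(288, 240, 55, 86)
-40 (508.4801330566406, 194.02142333984375) (43.83284378051758, 23.80634880065918) 89.1177749633789 [-2.531  0.106 39.998]
-36 (508.47430419921875, 196.72830200195312) (42.257423400878906, 22.950721740722656) 89.11779022216797 [ 0.18   0.099 36.001]
-32 (508.4685363769531, 199.43519592285156) (40.6819953918457, 22.095048904418945) 89.11774444580078 [ 2.891  0.091 32.004]
```

Emit:
send_rows(
  rows=[
    [[-1.5,0.1,-0.3,0,0,0.01],[-4.5,0.2,-0.4,0,0,0.03],[-9,0.4,-0.4,0,0,0.05],[-13.8,0.6,-0.4,0,0,0.07],[-18.6,0.8,-0.4,0,0,0.09],[-23.4,1.0,-0.4,0,0,0.11],[-28.2,1.2,-0.4,0,0,0.13],[-33,1.45,-0.4,0,0,0.15],[-37.6,1.65,-0.4,0,0,0.17],[-41,1.8,-0.4,0,0,0.178]],
  ],
)

```text
clock: 7.25
eef_pos: [521.6, -218.8, 279.7]
tool_rot: [-3.139, 0.002, 1.383]
force: [0.5, -0.0, -2.4]
width: 32.6
gripper_force: 33.5
```

Emit:
send_rows(
  rows=[
    [[-1.4,0.3,0,0,0,0],[-2.2,0.45,0,0,0,0],[-2.2,0.45,0,0,0,0],[-2.2,0.45,0,0,0,0],[-2.2,0.45,0,0,0,0]],
  ],
)

```text
clock: 7.75
eef_pos: [524.4, -234.1, 281.0]
tool_rot: [-3.141, -0.001, 1.391]
force: [-0.8, 0.8, -2.5]
width: 32.4
gripper_force: 33.5
```

```bash
python3 - <<'E'
from h import *
import pickle
d=cam("wrist");s=ctrl.read_state();print(s["clock"],s["eef_pos"],s["tool_rot"],s["force"],s["width"],s["gripper_force"])
pickle.dump(d,open("w4.pkl","wb"))
for t in tops(d,128): print(*t)
print(delta([525.1,-236,180],[np.pi,0,np.pi/2-.183]))
E
```

```text
7.8 [ 524.435 -234.399  281.031] [-3.142 -0.001  1.391] [ 0.507 -0.705 -2.119] 32.43849172050083 33.51831257343292
[ 534.987 -182.386] (534.8770141601562, -183.14581298828125) (40.82379150390625, 24.125839233398438) 79.73236083984375 [316.439 135.671]
(array([-0.153,  0.095, 10.103]), array([-0.   , -0.001,  0.003]))
```

Emit:
send_rows(
  rows=[
    [[-0.15,0.1,0.5,0,0,0.003],[-0.15,0.1,1.5,0,0,0.003],[-0.15,0.1,3,0,0,0.003],[-0.15,0.1,4.8,0,0,0.003],[-0.15,0.1,6.6,0,0,0.003],[-0.15,0.1,8.2,0,0,0.003],[-0.15,0.1,9.5,0,0,0.003],[-0.15,0.1,10.3,0,0,0.003],[-0.15,0.1,10.8,0,0,0.003],[-0.15,0.1,11,0,0,0.003]],
  ],
)

```text
clock: 8.8
eef_pos: [524.9, -237.9, 170.6]
tool_rot: [-3.141, -0.0, 1.385]
force: [-0.3, 0.1, -2.3]
width: 32.6
gripper_force: 33.5
```

Emit:
send_rows(
  rows=[
    [[0,0,0.1,0,0,0],[0,0,0.2,0,0,0],[0,0,0.2,0,0,0]],
  ],
)

```text
clock: 9.1
eef_pos: [525.0, -238.0, 169.3]
tool_rot: [3.141, 0.0, 1.385]
force: [-0.1, 0.1, -2.0]
width: 32.9
gripper_force: 33.5
```

Emit:
send_rows(
  rows=[
    [[0.05,0,0.1,0,0,0],[0.1,0,0.2,0,0,0],[0.1,0,0.2,0,0,0]],
  ],
)

```text
clock: 9.4
eef_pos: [525.0, -236.8, 166.9]
tool_rot: [-3.141, -0.0, 1.385]
force: [-0.6, -0.4, -3.0]
width: 32.3
gripper_force: 33.5
```

Emit:
send_rows(
  rows=[
    [[0,0,0.05,0,0,0],[0,0,0.1,0,0,0],[0,0,0.1,0,0,0]],
  ],
)

```text
clock: 9.7
eef_pos: [525.0, -236.8, 166.8]
tool_rot: [3.141, 0.0, 1.385]
force: [-2.4, 0.1, 5.3]
width: 32.8
gripper_force: 35.2
```

Emit:
send_rows(
  rows=[
    [[0,0,0,0,0,0],[0,0,0,0,0,0],[0,0,0,0,0,0]],
  ],
  grip=115,
)

```text
clock: 10.0
eef_pos: [525.0, -236.9, 165.6]
tool_rot: [-3.141, -0.0, 1.385]
force: [-0.4, 0.4, -2.6]
width: 46.8
gripper_force: 3.7
```

Emit:
send_rows(
  rows=[
    [[0,0,0,0,0,0],[0,0,0,0,0,0],[0,0,0,0,0,0],[0,0,0,0,0,0],[0,0,0,0,0,0]],
  ],
  grip=20,
)

```text
clock: 10.5
eef_pos: [525.1, -237.0, 166.0]
tool_rot: [3.141, 0.0, 1.385]
force: [-0.2, -0.7, -0.2]
width: 78.7
gripper_force: 0.0
```

Emit:
send_rows(
  rows=[
    [[0,0,-0.5,0,0,0],[0,0,-1.5,0,0,0],[0,0,-3,0,0,0],[0,0,-5,0,0,0],[0,0,-7.5,0,0,0],[0,0,-10,0,0,0],[0,0,-12.5,0,0,0],[0,0,-14.5,0,0,0],[0,0,-16,0,0,0],[0,0,-16.4,0,0,0]],
  ],
  grip=0,
)

```text
clock: 11.5
eef_pos: [525.8, -237.1, 332.7]
tool_rot: [3.137, 0.001, 1.385]
force: [1.1, 0.1, -0.6]
width: 85.5
gripper_force: 0.0
```

Emit:
send_rows(
  rows=[
    [[0,0,0,0,0,0],[0,0,0,0,0,0],[0,0,0,0,0,0]],
  ],
)

```text
clock: 11.8
eef_pos: [524.5, -236.8, 329.0]
tool_rot: [-3.14, -0.0, 1.385]
force: [-0.3, 0.5, 0.3]
width: 85.4
gripper_force: 0.0
```

```bash
python3 - <<'E'
from h import *
import pickle
d=cam("wrist");s=ctrl.read_state();print(s["clock"],s["eef_pos"],s["tool_rot"],s["force"],s["width"],s["gripper_force"])
pickle.dump(d,open("w5.pkl","wb"))
for t in tops(d,128): print(*t)
cv2.imwrite("pics/w5.png",cv2.resize(d["pixels"][:,:,::-1],(800,500),interpolation=cv2.INTER_CUBIC))
print(delta([508.5,277.5,282],[np.pi,0,np.pi/2-.009]))
E
```

```text
11.85 [ 524.646 -236.789  329.015] [-3.14  -0.     1.385] [ 0.874  0.705 -0.817] 85.80119268954788 0.0
[ 514.918 -290.149] (514.775634765625, -290.574951171875) (41.841121673583984, 23.51152992248535) 79.41754150390625 [315.595 236.351]
[ 524.665 -239.   ] (524.4193725585938, -239.4394989013672) (40.98375701904297, 22.488861083984375) 80.0785140991211 [315.648 188.107]
[ 535.108 -182.829] (535.346435546875, -183.38111877441406) (40.96840286254883, 24.172304153442383) 78.70049285888672 [315.708 128.336]
(array([ 50.242, -11.086,   4.741]), array([-0.002, -0.001, -0.177]))
```

View pics/w5.png

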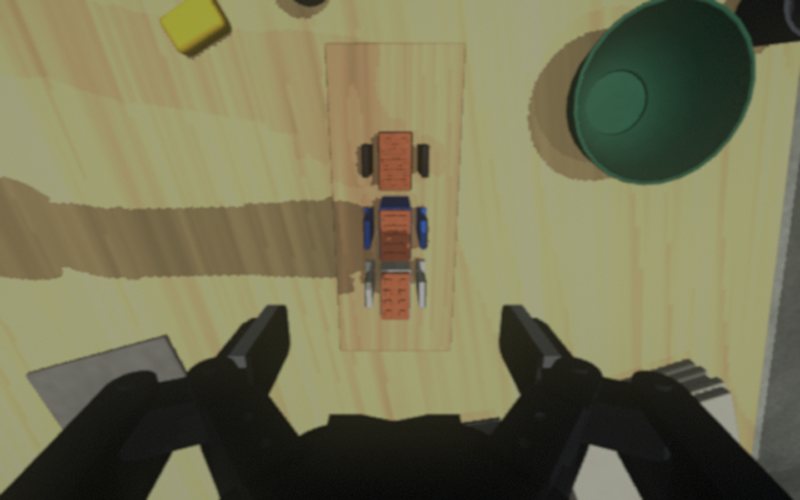

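Blue stands square on the centre line at (395,235), between black (395,160) and white (395,295), clear of both. Now for yellow.

Emit:
send_rows(
  rows=[
    [[3,-0.7,0,0,0,-0.01],[7.5,-1.6,0,0,0,-0.03],[12.3,-2.7,0,0,0,-0.05],[17.1,-3.8,0,0,0,-0.07],[21.9,-4.8,0,0,0,-0.09],[26.7,-5.9,0,0,0,-0.11],[31.5,-6.9,0,0,0,-0.13],[36.3,-8,0,0,0,-0.15],[41,-9,0.5,0,0,-0.17],[45.5,-10,1.5,0,0,-0.177]],
  ],
)

```text
clock: 12.85
eef_pos: [510.8, 231.0, 314.9]
tool_rot: [3.141, -0.001, 1.563]
force: [0.7, -0.2, -0.0]
width: 85.1
gripper_force: 0.0
```

Emit:
send_rows(
  rows=[
    [[3,0,1,0,0,0],[4.9,-0.2,2,0,0,0],[4.9,-0.2,3,0,0,0],[4.9,-0.2,3.2,0,0,0],[4.9,-0.2,3.2,0,0,0],[4.9,-0.2,3.2,0,0,0]],
  ],
)

```text
clock: 13.45
eef_pos: [510.0, 276.1, 283.2]
tool_rot: [3.141, 0.001, 1.559]
force: [0.7, -0.1, -1.1]
width: 85.5
gripper_force: 0.0
```

```bash
python3 - <<'E'
from h import *
d=cam("wrist");s=ctrl.read_state();print(s["clock"],s["eef_pos"],s["tool_rot"],s["force"])
for t in tops(d,80): print(*t)
print(delta([508.8,277.7,117],[np.pi,0,np.pi/2-.009]))
E
```

```text
13.5 [510.053 276.449 283.44 ] [3.141 0.    1.56 ] [ 0.048 -0.475  0.046]
[438.705 106.667] (438.1712646484375, 104.9797134399414) (28.65912628173828, 26.932445526123047) 77.56900787353516 [254.243 328.608]
[509.232 278.994] (509.35455322265625, 278.3226318359375) (23.51144027709961, 39.88393020629883) 0.021601352840662003 [313.874 182.336]
(array([ 0.127, -0.143, 16.644]), array([ 0.001,  0.   , -0.002]))
```

Emit:
send_rows(
  rows=[
    [[0.13,-0.1,1.5,0,0,0],[0.13,-0.1,4,0,0,0],[0.13,-0.1,6.7,0,0,0],[0.13,-0.1,9.4,0,0,0],[0.13,-0.1,11.8,0,0,0],[0.13,-0.1,13.7,0,0,0],[0.13,-0.1,15.2,0,0,0],[0.13,-0.1,16.1,0,0,0],[0.13,-0.1,16.6,0,0,0],[0.13,-0.1,16.6,0,0,0]],
  ],
)

```text
clock: 14.5
eef_pos: [508.5, 279.0, 116.9]
tool_rot: [3.141, 0.0, 1.562]
force: [-0.2, -0.2, 0.9]
width: 85.4
gripper_force: 0.0
```

Emit:
send_rows(
  rows=[
    [[0,0,0,0,0,0],[0,0,0,0,0,0]],
  ],
  grip=80,
)

```text
clock: 14.7
eef_pos: [508.8, 279.3, 117.7]
tool_rot: [3.14, -0.001, 1.562]
force: [-0.8, -0.6, 0.2]
width: 59.7
gripper_force: 0.0
```

Emit:
send_rows(
  rows=[
    [[0,0,0,0,0,0],[0,0,0,0,0,0],[0,0,0,0,0,0],[0,0,0,0,0,0],[0,0,0,0,0,0]],
  ],
  grip=155,
)

```text
clock: 15.2
eef_pos: [508.9, 279.4, 118.4]
tool_rot: [3.14, -0.001, 1.562]
force: [-1.1, -0.6, 8.2]
width: 34.0
gripper_force: 22.3
```

Same signature as blue: tabs home at 22 N. Firm up slightly and lift straight.

Emit:
send_rows(
  rows=[
    [[0,0,0,0,0,0],[0,0,0,0,0,0],[0,0,-0.3,0,0,0],[0,0,-0.6,0,0,0],[0,0,-1.0,0,0,0]],
  ],
  grip=160,
)

```text
clock: 15.7
eef_pos: [508.1, 278.9, 126.8]
tool_rot: [-3.141, 0.0, 1.562]
force: [-0.2, 0.1, -0.9]
width: 32.2
gripper_force: 33.7
```

Emit:
send_rows(
  rows=[
    [[0,0,-0.5,0,0,0],[0,0,-1.2,0,0,0],[0,0,-2.2,0,0,0],[0,0,-3.7,0,0,0],[0,0,-5.7,0,0,0],[0,0,-8.2,0,0,0],[0,0,-10.7,0,0,0],[0,0,-13,0,0,0],[0,0,-14.8,0,0,0],[0,0,-15.5,0,0,0]],
  ],
)

```text
clock: 16.7
eef_pos: [508.9, 279.5, 284.5]
tool_rot: [3.138, -0.002, 1.562]
force: [0.2, 0.2, -1.2]
width: 32.2
gripper_force: 33.7
```

```bash
python3 - <<'E'
from h import *
s=ctrl.read_state();print(s["clock"],s["eef_pos"],s["tool_rot"],s["force"],s["width"],s["gripper_force"])
print(delta([544.5,-130.5,283],[np.pi,0,np.pi/2-.183]))
E
```

```text
16.7 [508.932 279.536 284.519] [ 3.138 -0.002  1.562] [ 0.241  0.241 -1.2  ] 32.18200822590777 33.65935206413269
(array([-40.97 ,   3.926,   0.084]), array([ 0.003, -0.002,  0.174]))
```

Emit:
send_rows(
  rows=[
    [[-1.5,0,-1,0,0,0.01],[-4.5,0,-2,0,0,0.03],[-9,0,-3,0,0,0.05],[-13.7,0,-3,0,0,0.07],[-18.4,0,-3,0,0,0.09],[-23.1,0,-3,0,0,0.11],[-27.7,0.4,-3,0,0,0.13],[-32.2,1.4,-3,0,0,0.15],[-36.2,2.4,-2.5,0,0,0.165],[-39.2,3.4,-1.5,0,0,0.174]],
  ],
)

```text
clock: 17.7
eef_pos: [537.8, -117.9, 296.9]
tool_rot: [-3.141, 0.002, 1.383]
force: [1.3, 0.9, -1.4]
width: 32.6
gripper_force: 33.7
```

Emit:
send_rows(
  rows=[
    [[-1.2,0.4,0.5,0,0,0],[-1.8,0.8,1,0,0,0],[-1.8,0.8,1.5,0,0,0],[-1.8,0.8,1.5,0,0,0],[-1.8,0.8,1.5,0,0,0]],
  ],
)

```text
clock: 18.2
eef_pos: [543.3, -130.6, 282.0]
tool_rot: [-3.141, -0.001, 1.39]
force: [0.5, 0.3, -2.0]
width: 32.5
gripper_force: 33.6
```

```bash
python3 - <<'E'
from h import *
d=cam("scene");cv2.imwrite("pics/s6.png",cv2.resize(d["pixels"][90:250,150:410,::-1],(780,480),interpolation=cv2.INTER_CUBIC))
d=cam("wrist");s=ctrl.read_state();print(s["clock"],s["eef_pos"],s["tool_rot"],s["force"],s["gripper_force"])
print(delta([544.8,-130,172],[np.pi,0,np.pi/2-.183]))
tz=s["eef_pos"][2];hsv=cv2.cvtColor(d["pixels"],cv2.COLOR_RGB2HSV)
m=((hsv[...,0]<14)|(hsv[...,0]>172))&(hsv[...,1]>90)&(hsv[...,2]>35)
m[:235]=0;m[:,:280]=0;m[:,350:]=0
c=max(cv2.findContours(cv2.morphologyEx(m.astype(np.uint8),cv2.MORPH_CLOSE,np.ones((7,7))),0,cv2.CHAIN_APPROX_NONE)[0],key=cv2.contourArea)
print(cv2.boundingRect(c))
w=unproj(d,c[:,0],tz-36);(cx,cy),ab,an=cv2.minAreaRect(w[:,:2].astype(np.float32))
print(cx,cy,ab,an,R.from_euler('xyz',s["tool_rot"]).inv().apply(np.array([cx,cy,tz-36])-s["eef_pos"]))
E
```

```text
18.3 [ 543.542 -131.085  282.354] [ 3.141 -0.     1.39 ] [ 0.291  0.461 -1.767] 33.64500403404236
(array([ 0.125,  0.099, 11.035]), array([ 0.   , -0.   ,  0.002]))
(288, 238, 55, 94)
543.5625 -131.65243530273438 (46.13371658325195, 22.695276260375977) 79.69390869140625 [-0.568  0.104 36.   ]
```

View pics/s6.png

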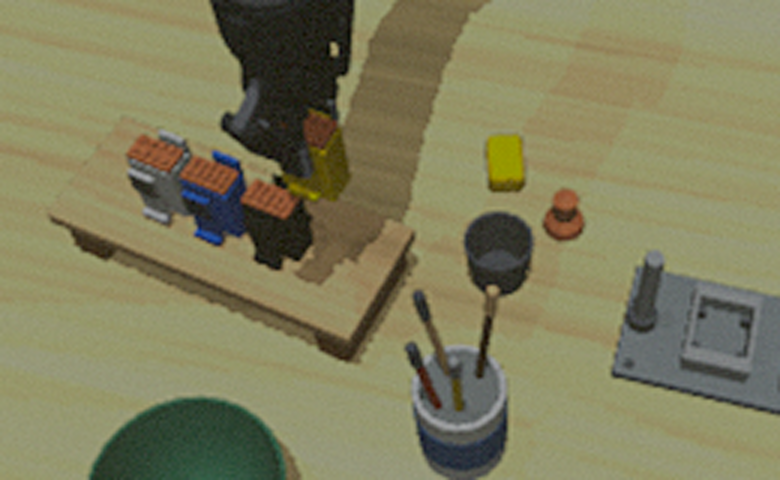

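The scene view shows yellow held over the free end of the shelf beyond black, with crock and cup clear. Lowering it.

Emit:
send_rows(
  rows=[
    [[0.2,0.05,0.5,0,0,0.002],[0.25,0.08,1.5,0,0,0.002],[0.25,0.08,3,0,0,0.002],[0.25,0.08,4.8,0,0,0.002],[0.25,0.08,6.6,0,0,0.002],[0.25,0.08,8.2,0,0,0.002],[0.25,0.08,9.5,0,0,0.002],[0.25,0.08,10.3,0,0,0.002],[0.25,0.08,10.8,0,0,0.002],[0.25,0.08,11.1,0,0,0.002]],
  ],
)

```text
clock: 19.3
eef_pos: [544.8, -130.0, 170.6]
tool_rot: [3.141, -0.0, 1.386]
force: [0.1, 0.2, -1.7]
width: 32.4
gripper_force: 33.6
```

Emit:
send_rows(
  rows=[
    [[0,0,0.1,0,0,0],[0,0,0.2,0,0,0],[0,0,0.2,0,0,0]],
  ],
)

```text
clock: 19.6
eef_pos: [544.9, -130.2, 169.3]
tool_rot: [3.141, 0.0, 1.386]
force: [0.5, 0.2, -1.3]
width: 32.4
gripper_force: 33.6
```

Emit:
send_rows(
  rows=[
    [[0,0,0.1,0,0,0],[0,0,0.2,0,0,0],[0,0,0.2,0,0,0]],
  ],
)

```text
clock: 19.9
eef_pos: [544.7, -130.1, 167.0]
tool_rot: [3.141, 0.0, 1.386]
force: [-0.0, 1.0, -2.3]
width: 32.5
gripper_force: 33.7
```

Emit:
send_rows(
  rows=[
    [[0,0,0.05,0,0,0],[0,0,0.1,0,0,0],[0,0,0.1,0,0,0]],
  ],
)

```text
clock: 20.2
eef_pos: [544.7, -130.1, 166.9]
tool_rot: [3.141, 0.0, 1.386]
force: [-1.8, -0.2, 7.4]
width: 32.4
gripper_force: 35.6
```

Contact on the shelf; release, rise and check.

Emit:
send_rows(
  rows=[
    [[0,0,0,0,0,0],[0,0,0,0,0,0],[0,0,0,0,0,0]],
  ],
  grip=115,
)

```text
clock: 20.5
eef_pos: [544.5, -130.1, 165.7]
tool_rot: [-3.141, -0.0, 1.386]
force: [-0.2, -0.2, -2.3]
width: 46.6
gripper_force: 3.7
```

Emit:
send_rows(
  rows=[
    [[0,0,0,0,0,0],[0,0,0,0,0,0],[0,0,0,0,0,0],[0,0,0,0,0,0],[0,0,0,0,0,0]],
  ],
  grip=20,
)

```text
clock: 21.0
eef_pos: [544.7, -130.1, 166.0]
tool_rot: [3.141, -0.0, 1.386]
force: [0.3, -0.6, -0.3]
width: 78.5
gripper_force: 0.0
```

Emit:
send_rows(
  rows=[
    [[0,0,-0.5,0,0,0],[0,0,-1.5,0,0,0],[0,0,-3,0,0,0],[0,0,-5,0,0,0],[0,0,-7.5,0,0,0],[-1,0,-10,0,0,0],[-3,0,-12.5,0,0,0],[-6,0,-14.5,0,0,0],[-8,0,-16,0,0,0],[-8,0,-16.4,0,0,0]],
  ],
  grip=0,
)

```text
clock: 22.0
eef_pos: [529.6, -212.7, 332.5]
tool_rot: [3.138, 0.003, 1.38]
force: [-0.8, 0.1, -0.3]
width: 85.7
gripper_force: 0.0
```

Emit:
send_rows(
  rows=[
    [[0,0,0,0,0,0],[0,0,0,0,0,0],[0,0,0,0,0,0]],
  ],
)

```text
clock: 22.3
eef_pos: [529.9, -207.2, 329.3]
tool_rot: [-3.14, -0.001, 1.388]
force: [0.0, -0.1, 0.5]
width: 85.3
gripper_force: 0.0
```

```bash
python3 - <<'E'
from h import *
d=cam("wrist");s=ctrl.read_state();print(s["clock"],s["eef_pos"],s["tool_rot"],s["force"],s["width"])
t=tops(d,128)
for q in t: print(*q)
a,b=[np.array(t[i][0]) for i in(0,-1)]
cv2.imwrite("pics/w7.png",cv2.resize(d["pixels"][40:340,160:520,::-1],(720,600),interpolation=cv2.INTER_CUBIC))
E
```

```text
22.35 [ 529.885 -207.372  329.238] [-3.14  -0.001  1.388] [-0.742  0.197  0.14 ] 85.61924521914834
[ 515.116 -289.61 ] (515.0311279296875, -290.1422424316406) (40.70661163330078, 22.775041580200195) 79.587646484375 [315.491 262.   ]
[ 524.558 -238.796] (524.388671875, -239.19589233398438) (40.09494400024414, 23.788198471069336) 79.58658599853516 [315.559 216.814]
[ 535.097 -182.299] (535.05322265625, -183.02589416503906) (41.74917984008789, 24.632566452026367) 78.88375091552734 [315.682 160.5  ]
[ 544.069 -131.59 ] (544.0829467773438, -132.25302124023438) (39.96061706542969, 22.775142669677734) 78.88414001464844 [315.533 103.832]
```

View pics/w7.png

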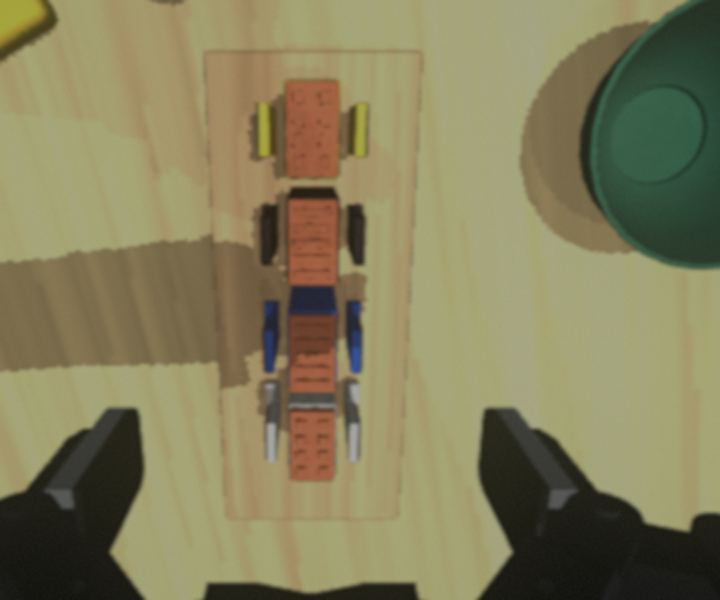

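The row is straight: yellow (313,128), black (313,240), blue (312,350), white (312,445). The yellow-black gap is about 7 mm, all heads are within about 0.5 mm of the line, and the gripper is clear.

```bash
python3 -c "
from cell import ctrl
print(ctrl.finish_job())"
```

```text
the job is handed in; nothing more can be done
None
```

The job is handed in: blue stands between black and white, about 3 mm nearer white than mid-gap, and yellow stands about 7 mm beyond black; both are upright, square and within about 0.5 mm of the centre line, done in 22 s.

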